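# Snap the belt rack onto the closet bar

### The arm

A 6-joint arm with a two-finger parallel gripper is mounted at the origin on the work surface. World frame = base frame: x ahead of the robot, y to its left, z up, the work surface at z = 0. Lengths are in mm, angles in rad, forces in N, time in s.
With the tool pointing down it reaches from about 300 to 775 mm from the base axis. Payload 14.6 kg.
Tool frame: the origin (TCP) lies on the centre line of the jaws, within the pads' length; the fingertips stand 19 mm ahead of it and the grasp point (between the pads) is the TCP (bot.tip_reach is the distance from the TCP to the fingertips, in mm); z points along the fingers, y is the line along which they close (so a half turn about z gives the same grasp; the last joint's range is limited). The gripper opens to 85 mm and grips with 20 to 120 N. Pads are 22 mm wide; open, the fingers measure 114 mm over their backs; the gripper's body (76 mm by 85 mm) begins 54 mm behind the grasp point. The pads swing forward as they close: fully open they stand 13 mm farther back than shut.
Start: joints at [1.111, 0.3, 1.521, -0, 1.321, -0.067], TCP at [210.524, 508.103, 222.681] pointing down, gripper open.
Joint ranges: [-3.03, 3.03], [-0.79, 2.21], [0.23, 2.52], [-1.04, 4.18], [0, 3.07], [-2.55, 2.55]. Speed limits (rad/s): [2.22, 2.22, 2.57, 3.14, 3.14, 3.14].

### API

Orientations are given as a unit quaternion [w, x, y, z].
In Python, from rig import bot gives the robot as it stands. Calls block until the motion is done:
- bot.move_to(position, orientation): joint-space move of the TCP to a pose.
- bot.servo_line(position, attitude=None, speed=150, until_force=None): straight line of the TCP; attitude=None keeps the orientation; speed is the mean speed in mm/s. With until_force (N) it stops when the force on the tool has changed by that much, and returns True; else False.
- bot.move_joints(angles): joint-space move.
- bot.move_gripper(opening, grip_force=None): finger opening in mm; grip_force is the grip in N (None keeps the last); returns when the fingers have stopped.
- bot.dwell(seconds).
- bot.ik(position, orientation): joint angles nearest the present ones, or None.
- bot.read_state(): the state.
- bot.read_camera(name): name is "side" or "top"; returns a dict with "image" (400x640x3 uint8, blue, green, red), "depth" (400x640 float32, mm along the optical axis (not along the pixel's ray), 0 where there is no reading), "fovy" (degrees; the focal length in pixels is half the picture's height over the tangent of half this angle, whatever the lens; pixels are square), "cx", "cy" (the principal point, pixels), "k1" (the pictures are not rectified: a ray, as slopes to the right and down, at radius r is drawn at 1 + k1 r^2 times it, then the intrinsics apply), "eye" and "attitude" of the camera in the world. Camera axes: x right, y down, z forward; pixel columns grow to the right and rows downward; lengths in mm; the calibration is good to about 2 mm. A picture is of the moment at which its call begins.
A pose or a line that the arm cannot do raises bot.MotionError and nothing moves.
- bot.finish_job(): hands the job in; it is judged then, once.
The state is a dict: "clock": time; "joint_positions": joint angles; "qvel": joint speeds; "effort": joint torques, N m; "ee_pos": TCP position; "tool_rot": TCP orientation; "ft_force": force on the tool from outside, world axes, zero at the start; "moment": the same for the moment, N m; "grip_width": finger opening in mm; "grip_force": force on a finger pad.
Only numpy, scipy, OpenCV 4.12 (cv2) and the standard library are available. Lean on these libraries where they do the work, as an engineer would, in place of code of your own. Each camera call takes 0.05 s, during which the arm holds its last target. There are 200 camera calls.

### The job

Pick up the blue belt rack by its black tab and push its hook mouth down onto the steel hanging bar, gently (never with more than 25 N between rack and bar), until the bar is fully home and the red sprung latch has snapped shut under it. Then tug the rack upward lightly to prove that the latch holds the bar, and let go so that it hangs upright on the bar. Leave everything else on the counter where it is.

Things in the scene. Friction and masses are not known exactly. Their poses are not given: they have to be found in the camera images.
- rack: Belt rack, 0.3 to 0.4 kg, 148 mm tall, standing on two parallel steel belt bars (12 mm thick, 82 mm long, at x = -38 and +38 mm). Origin: centre of its underside; z up, y along the belt bars. Two legs slope up from them to the blue hook head, 14 mm thick along y; its mouth opens straight down, 19 mm wide, at z = 45 mm. It fits the bar either way round.
- rack_tab (a point): Point in the middle of the rack's black grip tab, x = 0, y = 0, z = 131 mm in the rack's frame. The tab is 36 mm along x, 12 mm along y, from z = 105 to 148 mm: pinch it from above across its y faces.
- rack_seat (a point): Point in the rack's throat, x = 0, y = 0, z = 77.5 mm in the rack's frame. The throat ends there in a shallow V of firm rubber (gives about 1 mm per 7 N after the first 3 N): the 16 mm bar, lying along the rack's y, is fully home when its axis runs through this point.
- latch (a joint): Red sprung latch, 18 mm long, 4 mm thick, across the mouth, hinged at x = -12, z = 53 mm of the rack's frame. 0 = shut (level). It opens only inward (upward, positive, to 1.6 rad) when a bar is forced past it with 4 to 17 N, and flips shut once the bar's axis is above about z = 74 mm of the rack's frame. Shut, it stops a bar pulled back against it at z = 63.5 mm.
- bar: Steel hanging bar, 16 mm thick, on a white stand, axis 100 to 140 mm above the counter; origin mid-bar on its axis, y along it. Posts 280 mm apart, up to 170 mm high with their black ball tops. Its end sleeves are a stiff fit on the posts: pushed with 4.5 N it slips down 4 to 28 mm (not visible, always different) to a hard stop, against which the latch can be forced. It slips up at 9.5 N.
- perfume: Amber perfume bottle, 40 mm thick, 85 mm tall, origin centre of underside; stands about 110 mm from the rack (bystander, leave alone).
- polish: Flat dark tin, 64 mm wide, 30 mm tall, origin centre of underside; about 110 mm from the rack (bystander).
- brush: Clothes brush lying beside the rack, 130 mm long, origin under its middle (bystander).
- shoetree: Wooden shoe tree, about 200 mm long, 40 mm tall (bystander).
- dish: White ceramic dish, 100 mm wide, 30 mm tall (bystander).
Mind the look-alikes: they are no part of the job. Leave any green look-alike of the rack alone.

How it is judged:
By the outcome, as a careful person would: the job done as asked, in the order asked, and still so for the second after the job is handed in, with the robot touching nothing.
It also fails if it takes over 64 s, if anything falls off the work surface, if the arm or the gripper's body presses on something with over 40 N, if the wrist force passes 120 N, or if a joint passes its speed limit or range.

## Working session

There is one attempt and no reset: what is moved stays moved. The work goes in short steps, each a Python script; the robot and the scene stay as the last script left them, time stands still between calls to the robot, and variables do not carry over. Pictures are saved under pics/ and viewed, at most 10 in all, crops included, and the job is handed in when it is done.

```bash
ls; mkdir -p pics; cat > h.py <<'E'
import numpy as np, cv2
from rig import bot
from scipy.spatial.transform import Rotation as R
def rot(q): return R.from_quat([q[1],q[2],q[3],q[0]]).as_matrix()
def cam(n):
    c=bot.read_camera(n); c['f']=200/np.tan(np.radians(c['fovy'])/2)
    c['K']=np.array([[c['f'],0,c['cx']],[0,c['f'],c['cy']],[0,0,1.]]); c['R']=rot(c['attitude']); c['eye']=np.array(c['eye']); return c
def rays(c,px):
    u=cv2.undistortPoints(np.float64(px).reshape(-1,1,2),c['K'],np.array([c['k1'],0,0,0.]))[:,0]
    return np.c_[u,np.ones(len(u))]@c['R'].T
def onz(c,px,z):
    d=rays(c,px); return c['eye']+d*((z-c['eye'][2])/d[:,2])[:,None]
def cloud(c):
    v,u=np.mgrid[0:400,0:640]; d=rays(c,np.c_[u.ravel(),v.ravel()])
    return (c['eye']+d*c['depth'].ravel()[:,None]).reshape(400,640,3)
def proj(c,P):
    p=(np.atleast_2d(P)-c['eye'])@c['R']
    return cv2.projectPoints(p,np.zeros(3),np.zeros(3),c['K'],np.array([c['k1'],0,0,0.]))[0][:,0]
def down(yaw): # tool z down, tool y (closing) at world angle yaw
    y=np.array([np.cos(yaw),np.sin(yaw),0]); z=np.array([0,0,-1.]); x=np.cross(y,z)
    q=R.from_matrix(np.c_[x,y,z]).as_quat(); return [q[3],q[0],q[1],q[2]]
E
python3 - <<'E'
from h import *
for n in('side','top'):
    c=cam(n); cv2.imwrite(f'pics/{n}0.png',c['image']); print(n,c['fovy'],c['cx'],c['cy'],c['k1'],c['eye'],c['R'][:,2],(c['depth']>0).mean())
print(bot.read_state())
E
```

```text
pics
side 50.31184422908833 319.02205902142384 195.06360997495202 -0.0374508368757651 [ 523.06895146 -980.32011828  988.17350802] [ 0.04756661  0.6958214  -0.71663798] 0.9959765625
top 54.4895902175802 319.56629140796286 206.2139021918485 0.009544500459914031 [ 504.51775812 -130.48003508 1114.37726888] [ 0.0603318   0.01448389 -0.99807329] 0.99584765625
{'clock': 0.1, 'joint_positions': array([ 1.11138106e+00,  3.00388782e-01,  1.52156040e+00, -8.33811871e-06,
        1.32070744e+00, -6.65766462e-02]), 'qvel': array([ 0.00022543, -0.0008421 , -0.00186731,  0.00042441,  0.00136271,
       -0.00053868]), 'effort': array([-9.80818113e-04, -5.44370627e+01, -3.62374735e+01, -2.12873001e-04,
        3.09061877e-03, -2.62846794e-05]), 'ee_pos': array([210.43420913, 507.89449458, 222.17522616]), 'tool_rot': array([-1.34401704e-04,  1.95157706e-01,  9.80771730e-01, -5.14739305e-04]), 'ft_force': array([-0.61345075,  0.85116434,  0.58861748]), 'moment': array([ 0.01596725, -0.0260301 , -0.03357712]), 'grip_force': 0.0, 'grip_width': 85.51373796890555}
```

View pics/side0.png

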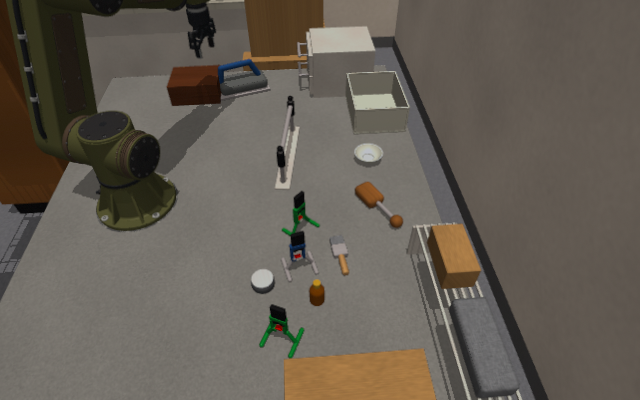

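View pics/top0.png

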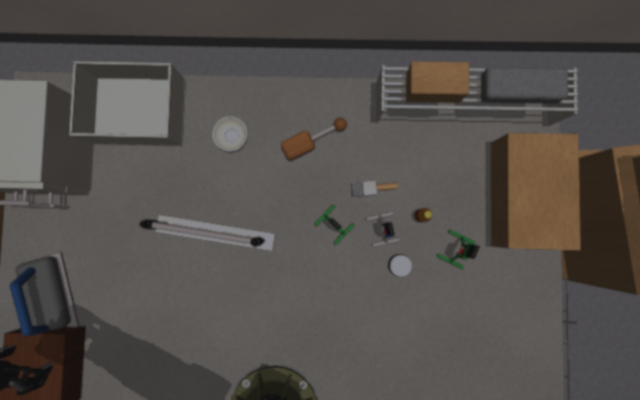

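Side view: the possible racks are green (299,210), blue with a black tab and steel belt bars (297,247), and green (278,320). In the top view these are (335,224), (388,229) and (463,248). I choose the blue one, at side (297,247) / top (388,229). The bar on its stand is at top (148,224)–(258,241). Next I measure both and check a close crop.

```bash
cat > m.py <<'E'
from h import *
t=cam('top'); s=cam('side')
for n,c in(('top',t),('side',s)):
    P=cloud(c); c['P']=P
    b=c['image'].astype(int); 
    blue=(b[...,0]>b[...,2]+25)&(b[...,0]>b[...,1]+20)
    reg=(P[...,2]>20)&(P[...,2]<170)&(P[...,0]>250)&(P[...,0]<700)&(P[...,1]<-50)&(P[...,1]>-330)
    print(n,'blue',blue[reg].sum(),P[blue&reg].mean(0) if (blue&reg).any() else '')
    # tab: tops
    ctr=P[blue&reg].mean(0) if (blue&reg).any() else np.array([480,-210,90])
    near=(np.hypot(P[...,0]-ctr[0],P[...,1]-ctr[1])<70)
    tab=near&(b.max(2)<60)&(P[...,2]>100)&(P[...,2]<160)
    q=P[tab]; print('tab',len(q),q.mean(0),q.min(0),q.max(0)); 
    r=cv2.minAreaRect(np.float32(q[:,:2])); print(r)
    br=near&(P[...,2]>4)&(P[...,2]<22)&(b.min(2)>90)&(b.max(2)-b.min(2)<40)
    m=br.astype(np.uint8); k,l,st,ce=cv2.connectedComponentsWithStats(m)
    for i in range(1,k):
        if st[i,4]>8:
            px=np.argwhere(l==i)[:,::-1]; g=onz(c,px,12); r=cv2.minAreaRect(np.float32(g[:,:2])); print('beltbar',ce[i],st[i,4],r)
    # bar: region between posts
    reg=(P[...,1]>-60)&(P[...,1]<420)&(P[...,0]>380)&(P[...,0]<600)&(P[...,2]>80)&(P[...,2]<200)
    q=P[reg]; print('bar reg',len(q)); 
    for y0 in range(20,360,40):
        w=q[(q[:,1]>=y0)&(q[:,1]<y0+40)]
        if len(w): print(y0,len(w),np.median(w,0).round(1),w[:,2].max().round(1))
def crop(c,u,v,h,name): cv2.imwrite(name,cv2.resize(c['image'][v-h:v+h,u-h:u+h],(400,400),interpolation=cv2.INTER_CUBIC))
a=cv2.resize(t['image'][195:265,350:430],(480,420),interpolation=cv2.INTER_CUBIC); b=cv2.resize(s['image'][220:290,270:320],(300,420),interpolation=cv2.INTER_CUBIC)
cv2.imwrite('pics/crop1.png',np.hstack([a,b]))
E
python3 m.py
```

```text
top blue 2 [ 492.41560646 -294.66682777  111.49536722]
tab 105 [ 510.95121568 -291.22054074  136.26625944] [ 492.20858761 -300.26273854  101.79509022] [ 528.47913143 -283.94903327  150.84255861]
((510.80877685546875, -293.0860900878906), (36.04664611816406, 11.515334129333496), 12.306351661682129)
beltbar [386.88372093 214.1627907 ] 43 ((552.9314575195312, -306.0778503417969), (10.285623550415039, 34.318748474121094), 15.325814247131348)
beltbar [372.27272727 217.34090909] 44 ((542.7615966796875, -265.3749084472656), (10.540607452392578, 32.80998229980469), 12.601880073547363)
beltbar [393.25       240.35416667] 48 ((479.2787170410156, -324.0191955566406), (10.194034576416016, 35.59531784057617), 15.330095291137695)
beltbar [378.76 243.72] 50 ((469.3774719238281, -283.93359375), (11.546295166015625, 34.84316635131836), 12.616171836853027)
bar reg 863
20 116 [471.8  40.2 135. ] 161.6
60 99 [476.1  79.9 126.2] 131.1
100 97 [480.9 119.6 125.7] 131.1
140 100 [487.1 159.1 125.5] 131.4
180 99 [491.7 199.5 126.4] 131.3
220 95 [498.1 240.2 126.1] 131.3
260 100 [504.6 279.8 126. ] 132.0
300 1
[... 188 characters left out ...]
93547556 -286.07595402  149.4624464 ]
((511.59600830078125, -297.5729064941406), (37.41399002075195, 15.204766273498535), 14.13778018951416)
beltbar [312.78021978 262.04395604] 91 ((550.6678466796875, -288.7072448730469), (13.128908157348633, 78.49459838867188), 17.24321937561035)
beltbar [286.32380952 268.54285714] 105 ((478.51031494140625, -304.5609130859375), (13.838282585144043, 80.88578796386719), 14.215327262878418)
bar reg 451
20 159 [474.4  35.9 121.2] 158.7
60 23 [484.6  89.6 124.6] 131.9
100 38 [485.9 121.3 124.6] 129.3
140 37 [492.6 159.5 124.5] 128.5
180 37 [497.3 200.6 125.1] 128.8
220 30 [502.  238.  125.2] 129.7
260 31 [509.3 277.3 124.4] 133.6
300 96 [515.7 314.  128.7] 157.1
```

View pics/crop1.png

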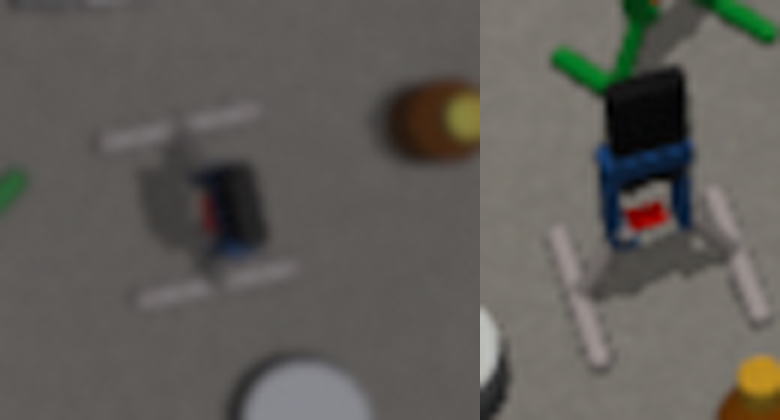

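The crop confirms it: a blue head with a black tab and steel belt bars at top (388,229), with clear space around the tab. The rack is at about (512,-295) with its x axis at 14°, and the bar lies along 82°. Grasping now.

```bash
cat > g.py <<'E'
from h import *
p=np.array([511.8,-295.2]); yaw=np.radians(104)
best=None
for y1 in(yaw,yaw-np.pi):
    y2=y1+np.radians(81.9-104)
    a=bot.ik([*p,131],down(y1)); b=bot.ik([489,165,330],down(y2)); print(np.degrees(y1),a,b)
    if a is not None and b is not None:
        k=max(abs(a[5]),abs(b[5]))
        if best is None or k<best[0]: best=(k,y1)
y1=best[1]; print('yaw',np.degrees(y1)); q=down(y1)
bot.move_to([*p,300],q); bot.move_gripper(45)
bot.servo_line([*p,165],speed=150); 
print(bot.servo_line([*p,131],speed=60,until_force=8))
s=bot.read_state(); print(s['clock'],s['ee_pos'],s['ft_force'])
bot.move_gripper(5,grip_force=80)
s=bot.read_state(); print(s['grip_width'],s['grip_force'],s['ee_pos'])
bot.servo_line([*p,160],speed=60)
s=bot.read_state(); print(s['clock'],s['grip_width'],s['grip_force'],s['ft_force'])
c=cam('side'); cv2.imwrite('pics/lift.png',cv2.resize(c['image'][130:300,220:400],(720,560)))
E
python3 g.py
```

```text
104.0 [-5.85163073e-01  4.76198474e-01  1.49932081e+00 -4.44089210e-16
  1.16607337e+00 -2.40030549e+00] [ 2.54449180e-01  1.63314366e-01  1.44208104e+00 -4.44089210e-16
  1.53619725e+00 -1.17497548e+00]
-75.99999999999999 [-5.85163073e-01  4.76198474e-01  1.49932081e+00 -4.44089210e-16
  1.16607337e+00  7.41287159e-01] [ 2.54449180e-01  1.63314366e-01  1.44208104e+00 -4.44089210e-16
  1.53619725e+00  1.96661718e+00]
yaw -75.99999999999999
False
5.4667 [ 511.90447903 -295.27335231  131.15785301] [ 1.02232552 -0.66658173  0.21414176]
8.958090618060279 79.01352524757385 [ 511.98220393 -295.23295867  131.58025338]
6.5083 9.034069671416146 78.21835041046143 [ 0.35898522  0.10514554 -3.63866098]
```

View pics/lift.png

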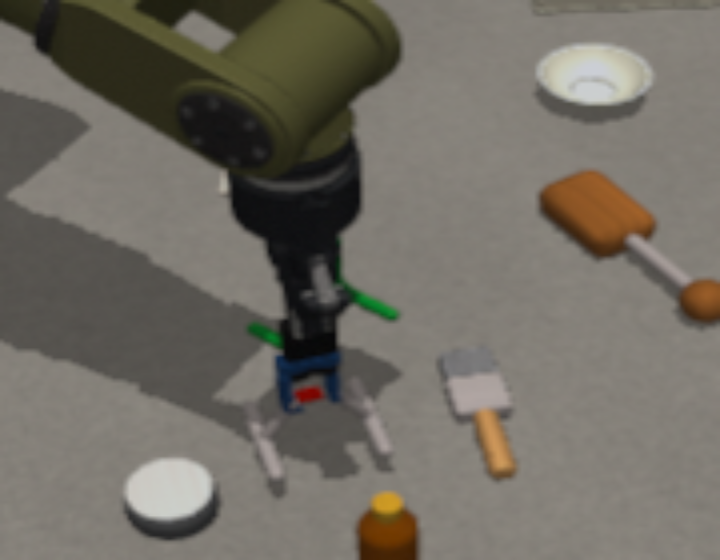

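The rack is held cleanly at side ≈(297,215): upright, with bystanders untouched. Carrying it to a hover over mid-bar.

```bash
cat > c.py <<'E'
from h import *
q1=down(np.radians(-76)); q2=down(np.radians(81.9-180))
bot.servo_line([511.8,-295.2,325],speed=200)
bot.move_to([490,177,325],q2)
bot.servo_line([490,177,240],speed=120); bot.dwell(.3)
s=bot.read_state(); print(s['clock'],s['ee_pos'],s['ft_force'],s['grip_width'])
for n in('side','top'):
    c=cam(n); np.savez(f'{n}1.npz',**{k:v for k,v in c.items()}); 
    x,y=proj(c,[490,165,120])[0].astype(int); print(n,x,y)
    cv2.imwrite(f'pics/{n}1.png',cv2.resize(c['image'][max(0,y-60):y+60,x-70:x+70],(700,600),interpolation=cv2.INTER_CUBIC))
E
python3 c.py
```

```text
10.4167 [490.09950227 177.05138323 240.37716528] [-0.28781501 -0.51557225 -4.90751311] 9.284749217415783
side 285 131
top 209 232
```

View pics/side1.png

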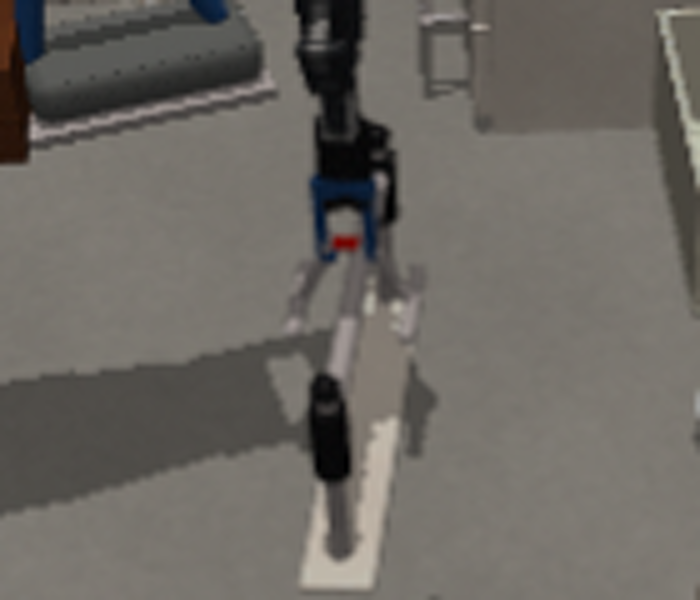

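View pics/top1.png

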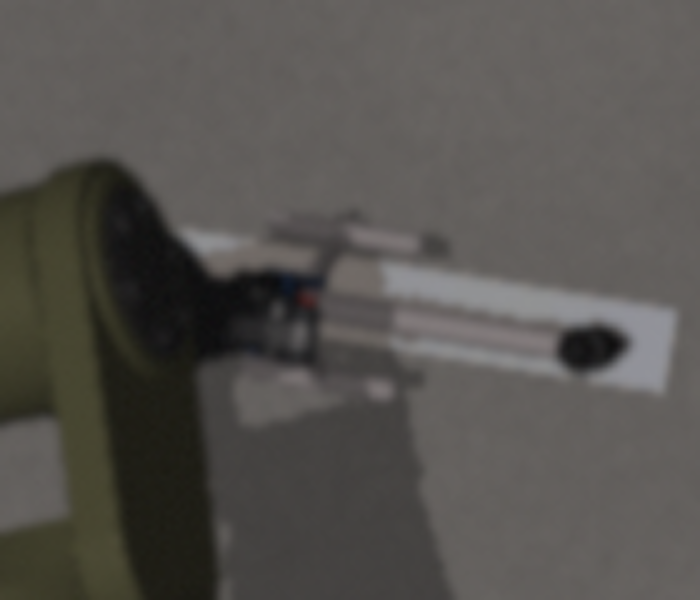

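Side view (crop): the head at (343,215) and red latch at (345,243) sit over the bar at (350,290), nearly aligned. Top view: belt bars straddle the bar evenly. Next I get the offset in numbers from the stored frames.

```bash
cat > o.py <<'E'
from h import *
import sys
def run(c,tcp):
    P=cloud(c); im=c['image'].astype(int); a=np.radians(81.9)
    e=np.array([np.cos(a),np.sin(a)]); n=np.array([e[1],-e[0]])
    D=P[...,:2]-tcp[:2]; N=D@n; E=D@e; Z=P[...,2]; rz=tcp[2]-131
    def seg(m,z,lab):  # per-row/col midline of mask, cast on plane
        m=m.astype(np.uint8); pts=[]
        vert=lab=='side'
        for i in range(m.shape[0] if vert else m.shape[1]):
            k=np.flatnonzero(m[i] if vert else m[:,i])
            if len(k)>=3: pts.append([(k[0]+k[-1])/2,i] if vert else [i,(k[0]+k[-1])/2])
        if not pts: return None
        g=onz(c,pts,z)[:,:2]-tcp[:2]; return np.c_[g@e,g@n]
    return P,im,N,E,Z,rz,seg
if __name__=='__main__':
  tcp=np.array([490.1,177.05,240.4])
  for nme in('side','top'):
    d=np.load(nme+'1.npz'); c={k:d[k] for k in d}
    P,im,N,E,Z,rz,seg=run(c,tcp)
    br=(abs(N)<16)&(E<-45)&(E>-115)&(Z>108)&(Z<136)
    g=seg(br,122,nme); f=np.polyfit(g[:,0],g[:,1],1)
    print(nme,'bar n at rack',f[1].round(2),'slope deg',np.degrees(f[0]).round(2),len(g),'resid',np.std(g[:,1]-np.polyval(f,g[:,0])).round(2),'ztop',np.percentile(Z[br],[50,90,98]).round(1))
    for lo,hi in((-60,-20),(20,60)):
        m=(N>lo)&(N<hi)&(abs(E)<60)&(Z>rz-6)&(Z<rz+20)
        if m.sum()<10: print('belt none',m.sum());continue
        g=seg(m,rz+9,nme); print('belt',lo,len(g),np.median(g[:,1]).round(2),'fit',np.polyfit(g[:,0],g[:,1],1).round(3))
    bl=(im[...,0]>im[...,2]+25)&(im[...,0]>im[...,1]+20)&(abs(N)<40)&(abs(E)<40)&(Z>rz)
    red=(im[...,2]>im[...,0]+50)&(im[...,2]>im[...,1]+50)&(abs(N)<40)&(abs(E)<40)&(Z>rz)
    for L,m in(('blue',bl),('red',red)):
        if m.sum(): print(L,m.sum(),'n',N[m].min().round(1),N[m].max().round(1),N[m].mean().round(2),'z',Z[m].mean().round(1)-rz)
    if nme=='side':
        for r in range(400):
            k=np.flatnonzero(bl[r])
            if len(k)>4: print(r,k[0],k[-1],(N[r,k[0]]+N[r,k[-1]]).round(2)/2, (Z[r,k].mean()-rz).round(0))
E
python3 o.py
```

```text
side bar n at rack -3.14 slope deg -5.6 10 resid 1.39 ztop [124.4 127.9 129.7]
belt -60 12 -33.47 fit [-5.0000e-03 -3.3618e+01]
belt 20 15 41.62 fit [-2.500e-02  4.094e+01]
blue 50 n -19.8 19.3 -2.38 z 85.9
red 11 n -8.6 5.0 -2.26 z 53.29999999999998
108 278 289 1.315 101.0
109 278 288 -0.245 98.0
top bar n at rack -2.75 slope deg -1.19 28 resid 0.86 ztop [125.7 128.6 130.1]
belt -60 30 -38.68 fit [-1.3000e-02 -3.8777e+01]
belt 20 31 37.26 fit [-7.0000e-03  3.7263e+01]
```

Relative to the rack, the bar is off by about -0.7 mm in the top view and +0.3 mm in the side view, so they are centred within the ±1.5 mm clearance. I'll descend in small, force-watched steps.

```bash
cat > d.py <<'E'
from h import *
X,Y=489.9,177.0
def rd(n=3):
    L=[]
    for _ in range(n): s=bot.read_state(); L.append(s['ft_force']); bot.dwell(.01)
    return np.mean(L,0),s
def steps(z0,z1,dz,base,fstop,sp=12,pr=1,lat=8,x=X,y=Y):
    z=z0; sg=np.sign(z1-z0)
    while (z1-z)*sg>1e-6:
        z+=sg*min(dz,abs(z1-z)); hit=bot.servo_line([x,y,z],speed=sp,until_force=12)
        f,s=rd(2); f=f-base
        if pr: print(f"{z:.1f} {s['ee_pos'][2]:.1f} F {f.round(1)} {s['clock']:.1f} {'HIT' if hit else ''}")
        if f[2]*-sg>fstop or np.hypot(*f[:2])>lat or hit: return z,f
    return z,f
E
cat > d1.py <<'E'
from d import *
bot.servo_line([X,Y,222],speed=60); bot.dwell(.2)
b,s=rd(10); np.save('base.npy',b); print(b,s['ee_pos'],s['clock'])
print(steps(222,203,1,b,3.5))
E
python3 d1.py
```

```text
[ 0.23869568 -0.01555097 -3.53954604] [489.98435409 177.03559407 222.22543891] 11.2417
221.0 221.0 F [-0.2 -0.3  0.3] 11.5 
220.0 219.9 F [-0.1  0.3 -0.3] 11.8 
219.0 218.9 F [-0.1  0.2  0.1] 12.0 
218.0 217.9 F [ 0.2 -0.3 -0.5] 12.3 
217.0 216.9 F [-0.5 -0.3 -0.4] 12.6 
216.0 215.9 F [-0.5 -0.2  0.2] 12.8 
215.0 215.0 F [-0.2 -0.4 -0.3] 13.1 
214.0 213.9 F [ 0.1 -0.1 -0.3] 13.4 
213.0 212.9 F [-0.7 -0.3 -0.3] 13.6 
212.0 211.9 F [ 0.   0.  -0.1] 13.9 
211.0 211.0 F [-0.4  0.4 -0.7] 14.2 
210.0 209.9 F [-0.  -0.3 -0.3] 14.4 
209.0 208.9 F [-0.1  0.2 -0.4] 14.7 
208.0 207.9 F [-0.3 -0.1 -0.4] 15.0 
207.0 207.3 F [-0.9 -0.4  3.5] 15.2 
206.0 206.1 F [-0.5  0.3  3.3] 15.5 
205.0 205.0 F [ 0.  -0.   3.9] 15.8 
(np.int64(205), array([ 1.93016240e-02, -3.87425445e-03,  3.92766805e+00]))
```

The mouth took the bar and the latch touched at TCP 207.5. The bar is now slipping at about 4 N. Continuing.

```bash
cat > d2.py <<'E'
from d import *
b=np.load('base.npy')
z,f=steps(205,160,1,b,6.5)
if f[2]<15: z,f=steps(z,z-8,.5,b,18)
E
python3 d2.py
```

```text
204.0 203.9 F [-0.3 -0.2  4.5] 16.0 
203.0 202.9 F [-0.7 -0.3  3.3] 16.3 
202.0 201.9 F [-0.1  0.   3.6] 16.6 
201.0 200.9 F [-0.8  0.7  4.4] 16.8 
200.0 199.9 F [-0.6  0.5  4.1] 17.1 
199.0 198.9 F [-0.8 -0.3  4.3] 17.4 
198.0 197.9 F [-0.1  0.3  4.2] 17.6 
197.0 196.9 F [-0.  -0.1  4.2] 17.9 
196.0 195.9 F [-0.6  0.4  3.6] 18.2 
195.0 194.9 F [0.1 0.9 4. ] 18.4 
194.0 193.9 F [0.2 0.7 3.7] 18.7 
193.0 192.9 F [-0.7  0.2  3.2] 19.0 
192.0 191.9 F [-0.8 -0.8  3.7] 19.2 
191.0 190.9 F [-0.4  0.1  3.5] 19.5 
190.0 189.9 F [-0.2 -0.   3.5] 19.8 
189.0 188.9 F [-0.   0.9  3.6] 20.0 
188.0 187.9 F [-0.5  0.3  3.9] 20.3 
187.0 186.9 F [-0.5 -0.5  4. ] 20.6 
186.0 185.9 F [-0.4 -0.3  4.1] 20.8 
185.0 185.0 F [-0.1  0.5  4.2] 21.1 
184.0 184.0 F [-0.2 -0.3  4.8] 21.4 
183.0 183.1 F [-0.5 -0.5  6.1] 21.6 
182.0 182.0 F [-0.3  0.1  6.9] 21.9 
181.5 181.4 F [0.2 0.4 6.8] 22.2 
181.0 180.9 F [-0.8  0.6  6.4] 22.4 
180.5 180.4 F [-1.2  0.8  6.8] 22.7 
180.0 179.9 F [-1.3  0.7  6.5] 23.0 
179.5 179.4 F [-1.4  0.7  6.1] 23.2 
179.0 178.9 F [-2.1  0.5  6.7] 23.5 
178.5 178.5 F [-2.1  0.9  6.1] 23.8 
178.0 178.0 F [-2.3  0.5  6.5] 24.0 
177.5 177.4 F [-1.9  0.5  6.6] 24.3 
177.0 176.9 F [-3.   0.2  5.8] 24.6 
176.5 176.4 F [-2.7  0.6  6.6] 24.8 
176.0 175.9 F [-2.9  1.2  6.5] 25.1 
175.5 175.4 F [-2.4  0.8  5.6] 25.4 
175.0 174.9 F [-3.6  0.8  5.7] 25.6 
174.5 174.4 F [-3.7  0.9  6. ] 25.9 
174.0 174.0 F [-2.8  0.6  6. ] 26.2
```

The hard stop was at about TCP 184, and the latch is now swinging open at about 6 N. The seat should come at about TCP 150.

```bash
cat > d3.py <<'E'
from d import *
b=np.load('base.npy')
z,f=steps(174,158,1,b,16,sp=20)
if f[2]<12: z,f=steps(z,143,.5,b,12)
E
python3 d3.py
```

```text
173.0 172.9 F [-2.5  0.5  4.9] 26.4 
172.0 171.8 F [-3.3  0.7  4.5] 26.7 
171.0 170.8 F [-3.5  1.   4.3] 27.0 
170.0 169.9 F [-3.4  0.9  3.8] 27.2 
169.0 168.9 F [-3.7  0.4  4. ] 27.5 
168.0 167.8 F [-3.9  0.9  3.5] 27.8 
167.0 166.9 F [-3.2  1.   2.7] 28.0 
166.0 165.9 F [-3.5  1.1  3. ] 28.3 
165.0 164.9 F [-3.5  1.5  2.6] 28.6 
164.0 163.9 F [-4.   1.1  2.1] 28.8 
163.0 162.8 F [-3.9  1.1  1.9] 29.1 
162.0 161.8 F [-4.3  1.1  1.1] 29.4 
161.0 160.8 F [-4.1  0.4  0.9] 29.6 
160.0 159.8 F [-4.7  1.6 -0.8] 29.9 
159.0 158.8 F [-4.8  1.6 -0.9] 30.2 
158.0 157.8 F [-4.3  0.7 -2. ] 30.4 
157.5 157.4 F [-4.8  0.8 -2. ] 30.7 
157.0 156.9 F [-4.3  1.  -2.9] 31.0 
156.5 157.0 F [-0.4 -0.  -0.3] 31.2 
156.0 156.1 F [-0.1 -0.1  0.4] 31.5 
155.5 155.5 F [-0.2  0.4  0.3] 31.8 
155.0 155.0 F [-0.1 -0.1 -0.4] 32.0 
154.5 154.6 F [-0.4  0.1  0.9] 32.3 
154.0 154.3 F [-0.3  0.2  4.1] 32.6 
153.5 153.8 F [ 0.  -0.4  7.2] 32.8 
153.0 153.4 F [-0.3 -0.2  9.5] 33.1 
152.5 153.1 F [-0.9 -0.6 11.4] 33.4 
152.0 152.8 F [-0.7 -0.6 13.6] 33.6
```

The latch snapped shut at TCP 157 (lateral force vanished), and the bar seated against the rubber up to 13.6 N. Now the light upward tug.

```bash
cat > d4.py <<'E'
from d import *
b=np.load('base.npy')
z,f=steps(152,164,2,b,5.5,sp=25)
if f[2]>-5.5: z,f=steps(z,173,.5,b,5.5)
bot.dwell(.3); f,s=rd(8); print('hold',(f-b).round(1),s['ee_pos'])
E
python3 d4.py
```

```text
154.0 153.9 F [ 0.3 -0.2  6.2] 33.9 
156.0 155.5 F [-0.1 -0.3 -0.1] 34.2 
158.0 158.0 F [-0.4  0.4 -0.6] 34.4 
160.0 160.1 F [-0.3 -0.3 -0.5] 34.7 
162.0 162.1 F [-0.1  0.4 -0.5] 35.0 
164.0 164.1 F [-0.2 -0.1 -0.1] 35.2 
164.5 164.5 F [0.5 0.3 0.4] 35.5 
165.0 165.0 F [-0.  -0.1 -0.3] 35.8 
165.5 165.5 F [ 0.   0.2 -0.8] 36.0 
166.0 166.0 F [-0.5 -0.2 -0.3] 36.3 
166.5 166.5 F [ 0.1  0.3 -0.3] 36.6 
167.0 167.0 F [ 0.   0.1 -0.4] 36.8 
167.5 167.5 F [-0.1  0.6 -0. ] 37.1 
168.0 168.0 F [ 0.4  0.  -0.3] 37.4 
168.5 168.4 F [-0.6 -0.6 -1.7] 37.6 
169.0 168.6 F [ 0.  -0.4 -5.8] 37.9 
hold [ 0.1  0.  -8.5] [489.74935862 176.95275187 168.73493001]
```

The latch holds 8.5 N upward. Lowering back onto the seat until it carries the weight, then releasing.

```bash
cat > d5.py <<'E'
from d import *
b=np.load('base.npy')
bot.servo_line([X,Y,155.5],speed=25,until_force=15)
z,f=steps(155.5,152.5,.4,b,3.5)
bot.move_gripper(40); bot.dwell(.3)
f,s=rd(4); print(f,s['clock'])
bot.servo_line([X,Y,260],speed=120); bot.move_to([400,0,400],down(np.radians(-98))); bot.dwell(1)
for n in('side','top'):
    c=cam(n); x,y=proj(c,[490,165,100])[0].astype(int)
    P=cloud(c); 
    cv2.imwrite(f'pics/{n}2.png',cv2.resize(c['image'][max(0,y-60):y+60,x-70:x+70],(700,600),interpolation=cv2.INTER_CUBIC))
print(bot.read_state()['clock'])
E
python3 d5.py; python3 -c "
import cv2,numpy as np
cv2.imwrite('pics/both2.png',np.hstack([cv2.resize(cv2.imread('pics/%s2.png'%n),(400,343)) for n in('side','top')]))"
```

```text
155.1 155.2 F [-0.3  0.4 -0.2] 39.2 
154.7 154.7 F [ 0.1 -0.  -0.3] 39.5 
154.3 154.5 F [-0.7  0.6  2.6] 39.8 
153.9 154.2 F [-0.2 -0.2  4.3] 40.0 
[0.29569914 0.22721379 0.02230831] 40.7667
43.8667
```

View pics/both2.png

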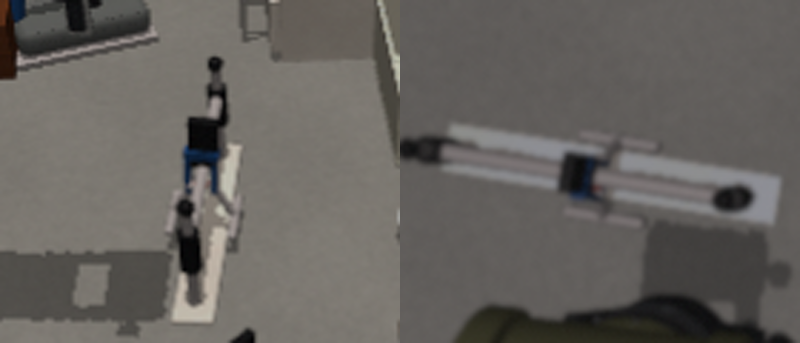

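The picture shows the rack hanging on the bar (side crop (203,150), top crop (580,175)). I'll check uprightness numerically before handing in.

```bash
cat > v.py <<'E'
from h import *
from o import run
tcp=np.array([489.9,177,154.3])
for nme in('top','side'):
    c=cam(nme); P,im,N,E,Z,rz,seg=run(c,tcp)
    tab=(im.max(2)<60)&(abs(N)<30)&(abs(E)<40)&(Z>rz+100)&(Z<rz+165); q=P[tab]
    print(nme,'tab',tab.sum(),'N,E,Z',N[tab].mean().round(1),E[tab].mean().round(1),'z 95%',np.percentile(Z[tab],95).round(1),'expected',rz+148,'E range',np.percentile(E[tab],[5,95]).round(1))
    for lo,hi in((-55,-22),(22,55)):
        m=(N>lo)&(N<hi)&(abs(E)<60)&(Z>rz-10)&(Z<rz+22); h=m&(Z>12)
        print('belt',h.sum(),'N',N[h].mean().round(1),'E',np.percentile(E[h],[2,98]).round(1),'dz/dE',np.polyfit(E[h],Z[h],1).round(3))
E
python3 v.py
```

```text
top tab 132 N,E,Z 1.7 -4.7 z 95% 172.3 expected 171.3 E range [-7.3  1.8]
belt 123 N -42.4 E [-39.1  36. ] dz/dE [2.0000e-03 3.5181e+01]
belt 124 N 33.1 E [-39.7  37.2] dz/dE [-1.0000e-03  3.1311e+01]
side tab 138 N,E,Z 5.8 -5.1 z 95% 169.9 expected 171.3 E range [-10.    1.1]
belt 49 N -38.2 E [-40.2  31.3] dz/dE [ 0.049 34.856]
belt 58 N 37.0 E [-40.9  33.7] dz/dE [2.2000e-02 3.1262e+01]
```

The rack is level along the bar, with about 3° of roll in its free hang and at the seated height. Handing in.

```bash
python3 -c "
from rig import bot
print(bot.finish_job(), bot.read_state()['clock'])"
```

```text
the job is handed in; nothing more can be done
the job is handed in; nothing more can be done
```

The blue rack is hanging on the bar with its latch shut, and the job is handed in at about 44 s: it seated at up to 13.6 N, the latch held an 8.5 N upward tug, and it hangs about 3° off vertical around the bar.

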